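Heft two silver balls and hand over the solid one

ROBOT

A 6-joint arm with a two-finger parallel gripper is mounted at the origin on the work surface. World frame = base frame: x ahead of the robot, y to its left, z up, the work surface at z = 0. Lengths are in m, angles in degrees, forces in N, time in s.
With the tool pointing down it reaches from about 0.325 to 0.85 m from the base axis. Payload 15.5 kg.
Tool frame: the origin (TCP) lies at the very end of the fingers, on their centre line; the grasp point (between the pads) lies arm.grip_depth behind it (arm.grip_depth is the distance from the TCP to the grasp point, in m); z points along the fingers, y is the line along which they close (so a half turn about z gives the same grasp; the last joint's range is limited). The gripper opens to 91 mm and grips with 3 to 60 N. Pads are 32 mm wide; open, the fingers measure 118 mm over their backs; the gripper's body (76 mm by 178 mm) begins 60 mm behind the grasp point.
Start: joints at [66.091, 28.281, 77.091, -0, 74.628, -5.472], TCP at [0.198, 0.593, 0.183] pointing down, gripper open.
Joint ranges: [-166.48, 166.48], [-47.26, 123.95], [12.59, 153.08], [-70.14, 250.14], [6.76, 159.57], [-176.63, 176.63]. Speed limits (degrees/s): [108.29, 108.29, 147.25, 172.46, 172.46, 172.46].

INTERFACE

Orientations are given as a 3x3 rotation matrix whose columns are the frame's x, y, z axes.
In Python, from rig import arm gives the robot as it stands. Calls block until the motion is done:
- arm.move_to(position, orientation): joint-space move of the TCP to a pose.
- arm.move_l(position, orientation=None, feed=0.15): straight line of the TCP; orientation=None keeps the orientation; feed is the mean speed in m/s.
- arm.move_joints(angles): joint-space move.
- arm.grip(opening): finger opening in m; the grip force is fixed at half the most; returns when the fingers have stopped.
- arm.sleep(seconds).
- arm.solve_ik(position, orientation): joint angles nearest the present ones, or None.
- arm.snapshot(name): name is "scene" or "top"; returns the picture (384x512x3 uint8, red, green, blue); there is no depth.
- arm.get_calibration(name): a dict with "intrinsics" (3x3 intrinsics, pixels), "cam_to_world" (4x4, takes a point from camera to world coordinates). Camera axes: x right, y down, z forward; pixel columns grow to the right and rows downward; lengths in m; the calibration is good to about 2 mm. A picture is of the moment at which its call begins. get_calibration takes no time and is no camera call.
A pose or a line that the arm cannot do raises arm.Unreachable and nothing moves.
- arm.sign_off(): hands the job in; it is judged then, once.
Readings, each from a call of its own:
- arm.current_t(): time.
- arm.current_joint_positions(): joint angles.
- arm.current_dq(): joint speeds.
- arm.current_tau(): joint torques, N m.
- arm.current_ee_pos(): TCP position.
- arm.current_tool_rot(): TCP orientation.
- arm.current_force(): force on the tool from outside, world axes, zero at the start.
- arm.current_torque(): the same for the moment, N m.
- arm.current_width(): finger opening in m.
- arm.current_grasp_force(): force on a finger pad.
Only numpy, scipy, OpenCV 4.12 (cv2) and the standard library are available. Lean on these libraries where they do the work, as an engineer would, in place of code of your own. Each camera call takes 0.05 s, during which the arm holds its last target. There are 200 camera calls.

TASK

Two look-alike silver balls lie in the two small handled white china dishes; one is solid and the other a hollow shell, so heft each dish in turn by lifting it a few centimetres clear of the counter, and set the lighter one back down where it stood. Then lift the heavier dish, give it a quarter turn so that its handle points square over the far edge of the black counter pad, to the customer opposite you, and hold it out level over the middle of the pad, about 10 cm up, gripped round the bowl so that the handle is free to take: finish while still holding it there. Keep each ball in the middle of its dish throughout and leave the other goods on the counter where they are.

Things in the scene. Friction and masses are not known exactly. Their poses are not given: they have to be found in the camera images.
- dish_a: one of two identical round white china dishes, 64 mm outside, upright plain outer wall, 20 mm high, 120 g; origin at the centre of its underside, z up, +x towards its one handle. Hollow inner floor of 45 mm radius, lowest at the centre, 7 mm above the underside. Starts on the counter, ball in the middle, handle to the robot's right (-y) within 20 degrees, over 12 cm from the other dish.
- dish_b: one of two identical round white china dishes, 64 mm outside, upright plain outer wall, 20 mm high, 120 g; origin at the centre of its underside, z up, +x towards its one handle. Hollow inner floor of 45 mm radius, lowest at the centre, 7 mm above the underside. Starts on the counter, ball in the middle, handle to the robot's right (-y) within 20 degrees, over 12 cm from the other dish.
- dish_a_handle (a point): the outer end of the flat level handle of dish_a: 64 mm from the dish's centre, 16.5 mm above its underside; the handle is 18 mm wide, 4 mm thick
- dish_b_handle (a point): the outer end of the flat level handle of dish_b: 64 mm from the dish's centre, 16.5 mm above its underside; the handle is 18 mm wide, 4 mm thick
- ball_a: one of two look-alike loose silver balls, 34 mm in diameter, lying in dish_a. One of the two is solid (about 210 g), the other a hollow shell (about 60 g); only the weight tells which. Origin on the ball's surface (lowest point at the start), turning with it
- ball_b: one of two look-alike loose silver balls, 34 mm in diameter, lying in dish_b. One of the two is solid (about 210 g), the other a hollow shell (about 60 g); only the weight tells which. Origin on the ball's surface (lowest point at the start), turning with it
- ball_a_center (a point): the centre of ball_a, 24 mm above the underside of its dish
- ball_b_center (a point): the centre of ball_b, 24 mm above the underside of its dish
- pad: black leather counter pad lying fixed on the glass, 180 mm (its x) by 250 mm (its y), 4 mm thick, turned up to 12 degrees; origin at the centre of its underside; its +x axis points square over its far long edge to the customer, away from the robot
- harmonica: nickel-plated harmonica, 102 x 27 x 20 mm, leave alone; origin under its centre, x along its length
- shepherdess: ceramic shepherdess figurine, 56 mm across the base, 128 mm tall, leave alone; origin under its base
- mouthpiece: brass trumpet mouthpiece standing on its cup, 27 mm across, 87 mm tall, leave alone; origin under its centre
- lens: black camera lens with chrome rings standing on end, 67 mm across, 74 mm tall, leave alone; origin under its centre
- pendant: green jade disc pendant lying flat, 50 mm across, 6 mm thick, leave alone; origin under its centre
- loupe: folding steel jeweller's loupe lying flat, 61 x 22 x 13 mm, leave alone; origin under its round lens, +x to its cover plates
- ringbox: open blue ring box, about 65 x 52 mm and 72 mm tall, leave alone; origin under its lower half

How it is judged:
By the outcome, as a careful person would: the job done as asked, in the order asked, and still so for the second after the job is handed in, while the arm keeps its last pose, push and grip.
It also fails if it takes over 69 s, if anything falls off the work surface, if the arm or the gripper's body presses on something with over 40 N, if the wrist force passes 120 N, or if a joint passes its speed limit or range.

## Working session

There is one attempt and no reset: what is moved stays moved. The work goes in short steps, each a Python script; the robot and the scene stay as the last script left them, time stands still between calls to the robot, and variables do not carry over. Pictures are saved under pics/ and viewed, at most 10 in all, crops included, and the job is handed in when it is done.

```bash
ls; mkdir -p pics; python3 - <<'E'
from rig import arm
import cv2, numpy as np
np.set_printoptions(precision=4,suppress=True)
for n in("scene","top"):
    im=arm.snapshot(n); cv2.imwrite(f"pics/{n}0.png",im[:,:,::-1]); c=arm.get_calibration(n); print(n,c["intrinsics"],c["cam_to_world"])
a=cv2.imread("pics/top0.png");cv2.imwrite("pics/top0b.png",cv2.resize(a,(800,600),interpolation=cv2.INTER_CUBIC))
print(arm.grip_depth,arm.current_tool_rot(),arm.current_t(),arm.current_force())
E
```

```text
pics
scene [[353.76     0.     254.394 ]
 [  0.     353.76   192.6837]
 [  0.       0.       1.    ]] [[ 0.3877  0.506  -0.7705  1.2399]
 [ 0.9217 -0.2011  0.3317 -0.2528]
 [ 0.0129 -0.8387 -0.5444  0.5711]
 [ 0.      0.      0.      1.    ]]
top [[403.5936   0.     251.9081]
 [  0.     403.5936 199.6636]
 [  0.       0.       1.    ]] [[ 0.0232 -0.9974  0.0679  0.4493]
 [-0.9997 -0.0236 -0.0044  0.0713]
 [ 0.006  -0.0678 -0.9977  1.1975]
 [ 0.      0.      0.      1.    ]]
0.0188 [[-0.9487  0.3163 -0.0005]
 [ 0.3163  0.9487 -0.001 ]
 [ 0.0001 -0.0011 -1.    ]] 0.1 [-0.5676  0.6337  0.0544]
```

View pics/top0b.png

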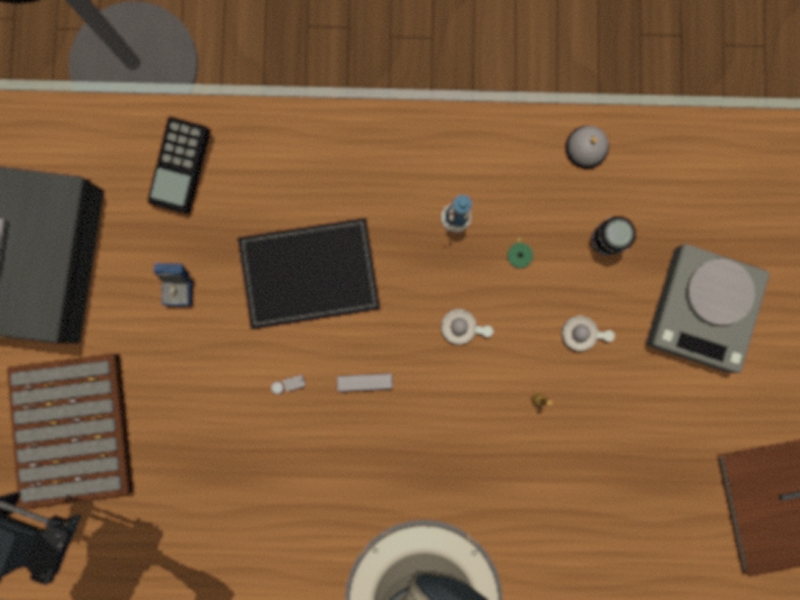

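View pics/scene0.png

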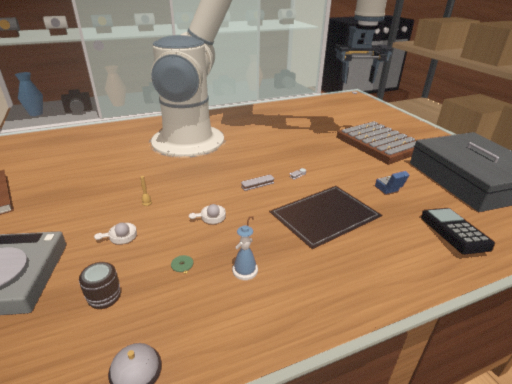

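The top view (800x600 scale) shows the dishes at about (459,327) and (580,333), with handles to the right at (485,331) and (608,336). The pad is centred at (309,273) and rotated slightly. The shepherdess (456,215), mouthpiece (541,401) and harmonica (365,383) are all clear of the dishes. Next I'll measure.

```bash
cat > h.py <<'E'
from rig import arm
import cv2, numpy as np
np.set_printoptions(precision=4,suppress=True)
def ray(n,uv,z):
    c=arm.get_calibration(n);K=c["intrinsics"];T=c["cam_to_world"]
    d=T[:3,:3]@np.linalg.solve(K,[uv[0],uv[1],1.]);o=T[:3,3]
    return (o+d*(z-o[2])/d[2])[:2]
def proj(n,p):
    c=arm.get_calibration(n);T=c["cam_to_world"]
    q=c["intrinsics"]@(T[:3,:3].T@(np.asarray(p)-T[:3,3]));return q[:2]/q[2]
def world(n,pts,z): return np.array([ray(n,p,z) for p in pts])
def dishes(im,n="top"):
    """white blobs -> list of (centre, handle angle, width, tip distance)"""
    hsv=cv2.cvtColor(im,cv2.COLOR_RGB2HSV)
    m=((hsv[...,1]<75)&(hsv[...,2]>110)).astype(np.uint8)*255
    out=[]
    for c in cv2.findContours(m,cv2.RETR_EXTERNAL,cv2.CHAIN_APPROX_NONE)[0]:
        w=world(n,c[:,0,:],.018)
        if not(.0012<cv2.contourArea(w.astype(np.float32))<.006): continue
        # circle from rim points, handle points rejected iteratively
        p=w; ctr=np.median(w,0)
        for k in range(8):
            r=np.linalg.norm(w-ctr,axis=1); p=w[r<.037]
            A=np.c_[2*p,np.ones(len(p))];s=np.linalg.lstsq(A,(p**2).sum(1),rcond=None)[0];ctr=s[:2]
        R=np.sqrt(s[2]+ctr@ctr); r=np.linalg.norm(w-ctr,axis=1); h=w[r>.042]
        if len(h)<3: continue
        d=h.mean(0)-ctr; out.append((ctr,np.degrees(np.arctan2(d[1],d[0])),R,r.max()))
    return out
E
python3 - <<'E'
from h import *
for n in("top","scene"):
    im=cv2.imread(f"pics/{n}0.png")[:,:,::-1].copy()
    for d in dishes(im,n): print(n,*d)
    g=cv2.cvtColor(im,cv2.COLOR_RGB2GRAY); m=(im.max(2)<75).astype(np.uint8)*255
    m=cv2.morphologyEx(m,cv2.MORPH_CLOSE,np.ones((7,7)))
    for c in cv2.findContours(m,cv2.RETR_EXTERNAL,cv2.CHAIN_APPROX_NONE)[0]:
        w=world(n,c[:,0,:],.004).astype(np.float32); a=cv2.contourArea(w)
        if .035<a<.055: print(n,"pad",cv2.minAreaRect(w))
E
```

```text
Traceback (most recent call last):
  File "h.py", line 18, in dishes
    w=world(n,c[:,0,:],.018)
  File "h.py", line 11, in world
    def world(n,pts,z): return np.array([ray(n,p,z) for p in pts])
                                         ~~~^^^^^^^
  File "h.py", line 5, in ray
    c=arm.get_calibration(n);K=c["intrinsics"];T=c["cam_to_world"]
ValueError: time passes only in moves, steps and waits
```

```bash
python3 - <<'E'
s=open('h.py').read()
s=s.replace("def ray","C={n:arm.get_calibration(n) for n in('top','scene')}\ndef ray",1).replace("c=arm.get_calibration(n)","c=C[n]")
open('h.py','w').write(s)
E
cat > m.py <<'E'
from h import *
for n in("top","scene"):
    im=cv2.imread(f"pics/{n}0.png")[:,:,::-1].copy()
    for d in dishes(im,n): print(n,*d)
    m=(im.max(2)<75).astype(np.uint8)*255
    m=cv2.morphologyEx(m,cv2.MORPH_CLOSE,np.ones((7,7)))
    for c in cv2.findContours(m,cv2.RETR_EXTERNAL,cv2.CHAIN_APPROX_NONE)[0]:
        w=world(n,c[:,0,:],.004).astype(np.float32); a=cv2.contourArea(w)
        if .035<a<.055: print(n,"pad",cv2.minAreaRect(w))
E
python3 m.py
```

```text
top [0.1909 0.647 ] 91.26373168049467 0.021782974852081863 0.09322702918560548
top [0.2266 0.662 ] -30.854822161461893 0.022154975203766056 0.08980613975870493
top [0.2626 0.6649] -172.23140660746847 0.022634905205750396 0.08855813626126004
top [0.2964 0.6696] -54.02726033052761 0.021754652209454963 0.08858736014711678
top [0.3307 0.6745] 7.223912784051008 0.021891736836409936 0.08907159074648792
top [0.3668 0.6818] -67.12351290030236 0.02231082216731011 0.09015909134153678
top [0.3979 0.1181] -105.93699958970413 0.023809741473360582 0.0511384528696572
top [0.4039 0.6863] -166.0581365457097 0.02204757453328022 0.08924862997344775
top [ 0.4985 -0.2831] -94.02367925627907 0.03194344005526006 0.06275499594503631
top [ 0.5055 -0.0564] -97.32556428689807 0.031875777319056046 0.06386560435104886
top pad ((0.6016480326652527, 0.23116137087345123), (0.17586642503738403, 0.24593576788902283), 10.237557411193848)
scene [ 0.856  -0.2996] 30.936795542068406 0.03523744313723298 0.045232031585964935
scene [ 0.4963 -0.2845] -52.67882747765154 0.03334558070900994 0.06271916812130404
scene [ 0.5043 -0.0551] -63.167512905905596 0.03371854200087714 0.06287289785385544
scene [0.4059 0.1153] 146.90933747417992 0.028161069031177866 0.060716811747760516
scene [0.4071 0.2519] 125.28600354911589 0.02425167531918732 0.0441486104848339
scene [0.508  0.9597] -132.0951651360352 0.021974053046411507 0.0872248120786644
scene [-0.7182 -0.6121] -48.508704128302895 0.02257611778070475 0.12078462189932167
scene [-0.9297  1.5513] -91.99253906972345 0.024985425032239255 0.10568838582630907
scene [-1.3217  1.9541] -43.821510583323885 0.028867954079898714 0.08768288649735374
scene pad ((0.5451139211654663, 0.7592462301254272), (0.21847012639045715, 0.43621087074279785), 84.42987060546875)
```

Dish measurements match the given sizes (R 32 mm, tip 63–64 mm), and the two views agree within 2 mm. The pad measures 176x246 mm. I'll refine the pad angle with moments, plan the joints, and heft dish 1.

```bash
cat >> h.py <<'E'
D={1:((.505,-.056),-97.3),2:((.4975,-.2837),-94.0)}   # centre, handle angle
ZG=.003
def rot(a):
    a=np.radians(a);c,s=np.cos(a),np.sin(a)
    return np.array([[-s,c,0],[c,s,0],[0,0,-1.]])
def wrench(k=15):
    f=[]
    for _ in range(k): f.append(arm.current_force()); arm.sleep(.03)
    return np.mean(f,0),np.std(f,0)
def heft(i):
    (x,y),h=D[i]; R=rot(h+90)
    arm.move_to([x,y,.10],R); arm.move_l([x,y,.053],feed=.1); arm.sleep(.3)
    print("base",*wrench()); arm.move_l([x,y,ZG],feed=.06)
    for w in(.070,.067,.065,.063,.055): arm.grip(w)
    arm.sleep(.2); print("w",arm.current_width(),"F",arm.current_grasp_force())
    arm.move_l([x,y,ZG+.05],feed=.05); arm.sleep(.5)
    print("load",*wrench(),"t",arm.current_t(),"w",arm.current_width())
def setdown(i):
    (x,y),h=D[i]
    arm.move_l([x,y,ZG+.0005],feed=.04); arm.sleep(.2)
    for w in(.066,.069,.075,.09): arm.grip(w)
    arm.move_l([x,y,.10],feed=.1)
E
python3 - <<'E'
from h import *
im=cv2.imread("pics/top0.png")[:,:,::-1].copy()
m=(im.max(2)<75).astype(np.uint8)*255
m=cv2.morphologyEx(m,cv2.MORPH_CLOSE,np.ones((7,7)))
for c in cv2.findContours(m,cv2.RETR_EXTERNAL,cv2.CHAIN_APPROX_NONE)[0]:
    w=world("top",c[:,0,:],.004); a=cv2.contourArea(w.astype(np.float32))
    if .035<a<.055:
        M=cv2.moments(((w-[.6,.23])*1000).astype(np.float32))
        print("pad",.6+M['m10']/M['m00']/1000,.23+M['m01']/M['m00']/1000,np.degrees(.5*np.arctan2(2*M['mu11'],M['mu20']-M['mu02'])),a)
for px in((456,232),(541,403),(613,237)): print(ray("top",np.array(px)/1.5625,0))
for p,a in(((.505,-.056,.003),-7.3),((.4975,-.2837,.003),-4),((.6016,.2312,.105),100)): print(arm.solve_ik(p,rot(a)))
heft(1)
im=arm.snapshot("scene"); cv2.imwrite("pics/s1.png",im[:,:,::-1]); 
E
```

```text
pad 0.6018618684760303 0.23073545545748478 -80.08087217655638 0.04166195881911383
[ 0.6875 -0.0502]
[ 0.3651 -0.2161]
[ 0.6851 -0.3524]
[-13.0641  34.1158 103.8425  -0.      42.0416  -5.7641]
[-35.6674  37.3839  94.5375  -0.      48.0786 -31.6674]
[ 15.7162  34.291   79.2101  -0.      66.4989 -84.2838]
base [-0.1854 -0.1912  0.0232] [0.5404 0.5082 0.5512]
w 0.05506486634659601 F 0.0
load [ 0.1415 -0.07   -0.0337] [0.5203 0.3906 0.5745] t 9.0667 w 0.05460140104742538
```

View pics/s1.png

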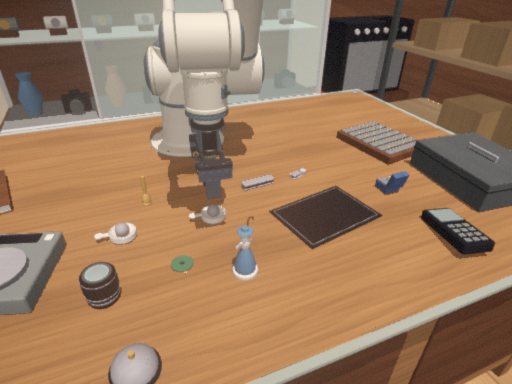

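The gripper sits above dish 1, at about (212,190), but it closed to 55 mm and lifted nothing. The dish is still at (213,213). I'll check the poses.

```bash
python3 - <<'E'
from h import *
p=arm.current_ee_pos(); print(p,arm.current_tool_rot(),arm.current_width())
print("tcp px",proj("scene",p),"dish",proj("scene",(.505,-.056,.02)))
im=arm.snapshot("scene"); [print(*d) for d in dishes(im,"scene")[1:3]]
t=arm.snapshot("top")
cv2.imwrite("pics/s2.png",np.vstack([cv2.resize(i,None,fx=5,fy=5,interpolation=cv2.INTER_CUBIC)[:300] for i in (im[160:230,150:280],t[170:240,230:360])])[:,:,::-1])
E
```

```text
[ 0.505 -0.056  0.053] [[ 0.127   0.9919  0.    ]
 [ 0.9919 -0.127  -0.    ]
 [-0.      0.     -1.    ]] 0.05510243306797988
tcp px [211.7263 201.6126] dish [212.3868 211.9563]
[ 0.4963 -0.2845] -52.79404045188444 0.03349490343885094 0.06279124581020311
[ 0.5038 -0.0551] -62.23964542833364 0.0334804989507591 0.06280868587839973
```

View pics/s2.png

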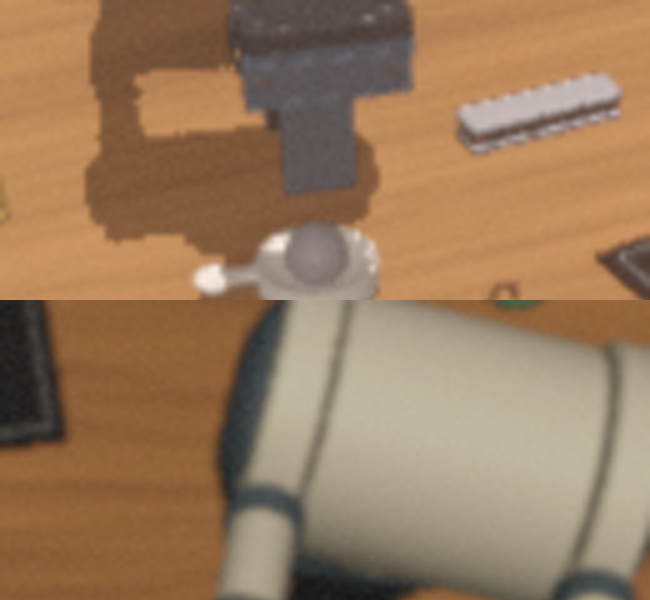

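```bash
python3 - <<'E'
from h import *
u=np.array([.9919,-.127]);v=np.array([.127,.9919]);c=np.array([.505,-.056])
for z in(.053,.063,.073):
  for o in(.0275,.041): print(z,o,[proj("scene",[*(c+o*u+s*.016*v),z]) for s in(-1,1)])
print("seen corners",(150+283/5,160+190/5),(150+355/5,160+187/5))
arm.grip(.091); im=arm.snapshot("scene"); print(arm.current_width(),arm.current_t())
im2=im[140:230,140:290]
cv2.imwrite("pics/s3.png",cv2.resize(im2,None,fx=5,fy=5,interpolation=cv2.INTER_CUBIC)[:,:,::-1])
E
```

```text
0.053 0.0275 [array([207.2696, 208.5207]), array([219.8453, 206.6792])]
0.053 0.041 [array([208.1417, 211.5907]), array([220.8649, 209.7009])]
0.063 0.0275 [array([207.0305, 205.255 ]), array([219.6851, 203.4295])]
0.063 0.041 [array([207.905 , 208.3034]), array([220.709 , 206.4295])]
0.073 0.0275 [array([206.7884, 201.9488]), array([219.5229, 200.1396])]
0.073 0.041 [array([207.6654, 204.9748]), array([220.5512, 203.1174])]
seen corners (206.6, 198.0) (221.0, 197.4)
0.09091573119821891 9.975
```

View pics/s3.png

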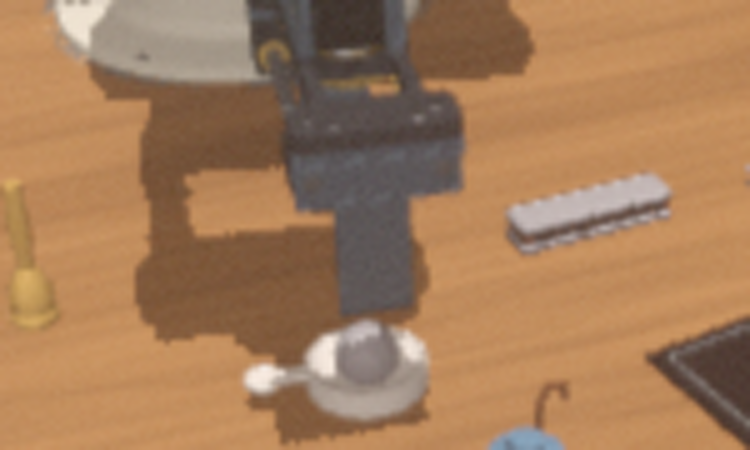

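The front fingertip's lower edge is at about (208,202)–(222,201). At the reported height it should be near row 215, so the real fingertips look about 40 mm higher than reported. I'll go down step by step, measuring the edge and watching the force.

```bash
python3 - <<'E'
from h import *
u=np.array([.9919,-.127]);c=np.array([.505,-.056])
P=[]
for z in(.053,.028,.003):
    arm.move_l([.505,-.056,z],feed=.06); arm.sleep(.2)
    im=arm.snapshot("scene"); e=arm.current_ee_pos()
    print(z,e,arm.current_force(),"pred edge",proj("scene",[*(c+.059*u),z]))
    P.append(im[150:230,170:260])
cv2.imwrite("pics/s4.png",cv2.resize(np.hstack(P),None,fx=2.9,fy=2.9,interpolation=cv2.INTER_CUBIC)[:,:,::-1])
E
```

```text
0.053 [ 0.505 -0.056  0.053] [0.0665 0.0798 0.6549] pred edge [215.829  214.8218]
0.028 [ 0.5052 -0.056   0.0282] [-0.1569  0.0622  0.1996] pred edge [216.2962 222.913 ]
0.003 [ 0.5052 -0.056   0.0032] [-0.3994 -0.5774  0.8844] pred edge [216.7492 230.7577]
```

View pics/s4.png

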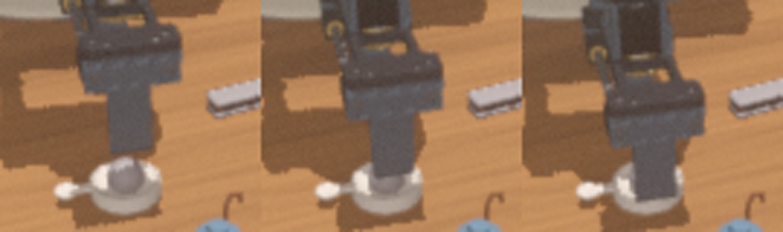

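At reported z=0.003 the front finger's edge is at about row 218 (predicted 231), in front of the ball and free of contact. The tips are about 40 mm above their reported height. I'll probe the counter gently to get the true offset, then grasp.

```bash
python3 - <<'E'
from h import *
f0=wrench(8)[0][2]
arm.move_l([.505,-.056,-.027],feed=.06)
z=-.027
while z>-.044:
    z-=.001; arm.move_l([.505,-.056,z],feed=.02); 
    f=wrench(4)[0][2]-f0
    if abs(f)>1: print(round(z,4),f,arm.current_ee_pos()[2])
    if f>2.5: break
print(z,"t",arm.current_t())
arm.move_l([.505,-.056,z+.0035],feed=.03)
im=arm.snapshot("scene"); cv2.imwrite("pics/s5.png",cv2.resize(im[150:230,170:260],None,fx=5,fy=5,interpolation=cv2.INTER_CUBIC)[:,:,::-1])
E
```

```text
-0.031 17.81136204717554 -0.03035924059094571
-0.031000000000000003 t 14.5583
```

View pics/s5.png

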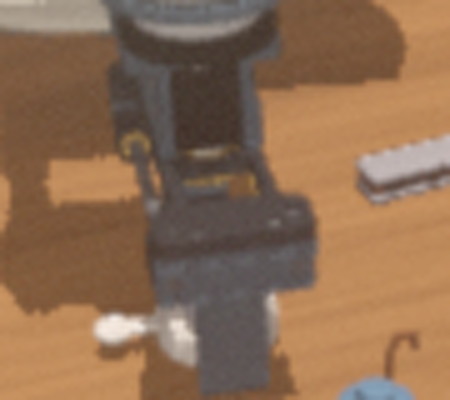

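Contact came at a reported height of about -0.030 (17 N, gentle enough), so true tip z is roughly reported +0.030. The picture shows the fingers straddling dish 1, clear of the handle. I'm at about 2.7 mm true height, so I'll grasp and heft.

```bash
sed -i 's/^ZG=.*/ZG=-.0275/; s/\[x,y,.10\]/[x,y,ZG+.10]/g; s/\[x,y,.053\]/[x,y,ZG+.05]/' h.py
python3 - <<'E'
from h import *
x,y=D[1][0]
print("base",*wrench(20))
for w in(.070,.067,.065,.063,.055): arm.grip(w); print(round(arm.current_width(),4),end=" ")
print("F",arm.current_grasp_force())
if arm.current_width()>.06:
    arm.move_l([x,y,ZG+.045],feed=.05); arm.sleep(.4)
    print("load",*wrench(20),"t",arm.current_t(),"w",arm.current_width())
else: print("missed")
im=arm.snapshot("scene"); cv2.imwrite("pics/s6.png",cv2.resize(im[130:230,140:270],None,fx=5,fy=5,interpolation=cv2.INTER_CUBIC)[:,:,::-1])
E
```

```text
base [ 0.2094 -0.0569 -0.1616] [0.5543 0.5744 0.4547]
0.0701 0.0668 0.0649 0.0638 0.0634 F 29.99997076462023
load [ 0.0587 -0.1069 -3.1507] [0.5842 0.4737 0.3262] t 19.15 w 0.0635127948035203
```

View pics/s6.png

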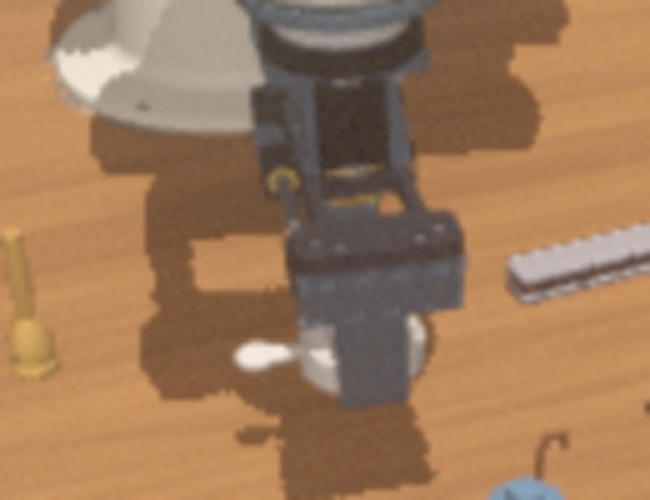

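Dish 1 is lifted level, handle at (190,200) and free. The load of about 3.0 N suggests the solid ball (3.24 N expected, against 1.77 N for the hollow one). I'll set it down and heft dish 2.

```bash
python3 - <<'E'
from h import *
setdown(1); print("t",arm.current_t())
(x,y),h=D[2]; R=rot(h+90)
arm.move_to([x,y,ZG+.10],R); arm.sleep(.3); b=wrench(20)[0]; print("base",b)
arm.move_l([x,y,ZG+.006],feed=.08); arm.move_l([x,y,ZG],feed=.02); print("contact?",wrench(5)[0]-b)
for w in(.070,.067,.065,.063,.055): arm.grip(w)
print("w",arm.current_width())
if arm.current_width()>.06:
    arm.move_l([x,y,ZG+.045],feed=.05); arm.sleep(.4)
    l=wrench(20)[0]; print("load",l-b,"w",arm.current_width())
    if l[2]-b[2]>-2.4: setdown(2); print("lighter, set down")
print("t",arm.current_t())
im=arm.snapshot("scene"); [print(*d) for d in dishes(im,"scene")[1:3]]
E
```

```text
t 23.1083
base [0.05   0.0754 0.1491]
contact? [-0.3987  0.4557 -0.213 ]
w 0.06304930554557575
load [-0.0242  0.2012 -1.9523] w 0.06335264363482804
lighter, set down
t 34.425
[ 0.4938 -0.284 ] -50.270097406034466 0.033564801075667595 0.06293850927235838
[ 0.5089 -0.0583] -123.59340208402449 0.033779687725941455 0.06000481957539614
```

Dish 2 is the lighter one (1.95 N against 3.0 N). I'll look once before moving on.

```bash
python3 - <<'E'
from h import *
x,y=D[2][0]
(x1,y1),h=D[1]
arm.move_to([x1,y1,ZG+.10],rot(h+90))
im=arm.snapshot("scene"); t=arm.snapshot("top")
[print(*d) for d in dishes(im,"scene")[1:3]]
[print(*d) for d in dishes(t,"top") if d[0][1]<0]
print(arm.current_t())
cv2.imwrite("pics/s7.png",cv2.resize(im[170:255,85:245],None,fx=5,fy=5,interpolation=cv2.INTER_CUBIC)[:,:,::-1])
E
```

```text
[ 0.4941 -0.2838] -50.83254497735524 0.03349128636120324 0.06312029323248448
[ 0.4992 -0.0856] 76.57941403231528 0.023711343555756798 0.06456154174941632
35.4833
```

View pics/s7.png

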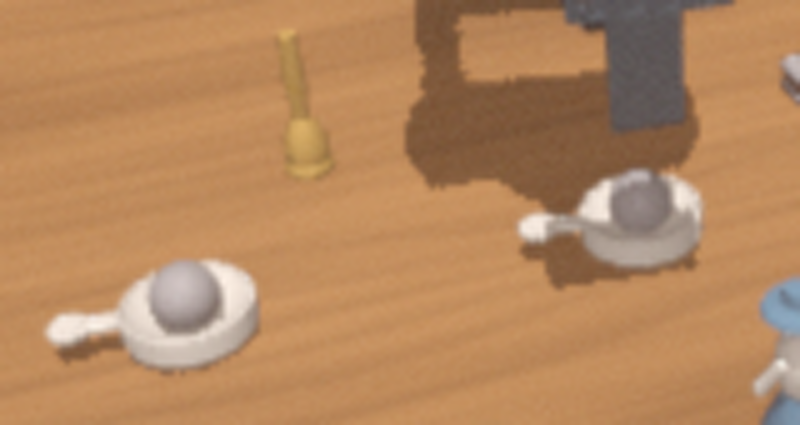

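Both dishes stand upright with their balls centred: dish 2 at about (122,233), dish 1 at about (213,213). Dish 1 is the heavy one, so I'll lift it, turn it and carry it to the pad.

```bash
python3 - <<'E'
from h import *
(x,y),h=D[1]; b=wrench(8)[0]
arm.move_l([x,y,ZG+.006],feed=.08); arm.move_l([x,y,ZG],feed=.02)
for w in(.070,.067,.065,.063,.055): arm.grip(w)
print("w",arm.current_width())
arm.move_l([x,y,ZG+.102],feed=.06)
arm.move_l([.6018,.231,ZG+.102],rot(100),feed=.07); arm.sleep(.5)
print("load",wrench(10)[0]-b,arm.current_ee_pos(),arm.current_t(),arm.current_width())
im=arm.snapshot("scene"); t=arm.snapshot("top")
np.savez("f.npz",im=im,t=t)
cv2.imwrite("pics/s8.png",cv2.resize(im[120:250,240:400],None,fx=4.6,fy=4.6,interpolation=cv2.INTER_CUBIC)[:,:,::-1])
E
```

```text
w 0.06353127262524612
load [ 0.1189  0.1022 -3.1454] [0.6018 0.231  0.0745] 46.1583 0.06374517628785568
```

View pics/s8.png

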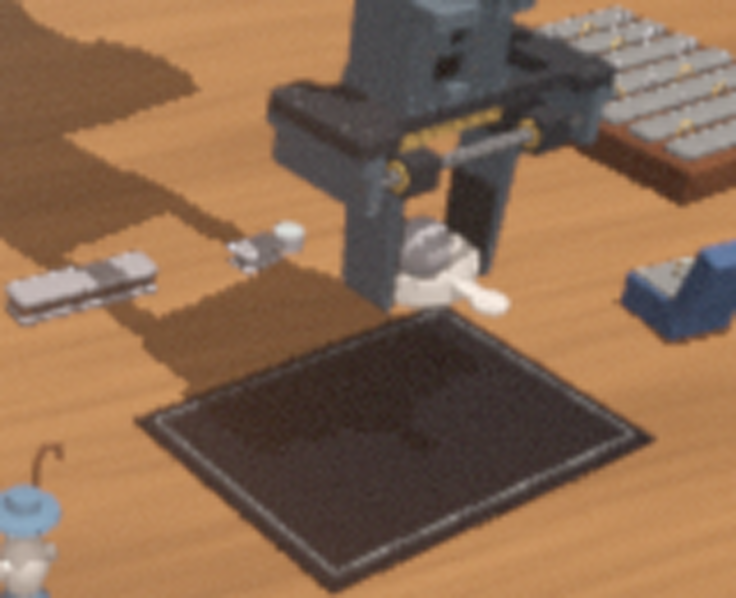

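The dish is held level over the pad. The handle points to the customer with its tip at about (350,186), and the ball is in the middle. I'll check the handle direction and pad centre by rays.

```bash
python3 - <<'E'
from h import *
f=np.load("f.npz"); im=f["im"]
c=np.array([.6018,.231]);u=np.array([np.cos(np.radians(10)),np.sin(np.radians(10))])
for z in(.1025,.11,.0925): print(z,"tip",proj("scene",[*(c+.064*u),z+.0165]),"root",proj("scene",[*(c+.034*u),z+.0165]),"ball",proj("scene",[*c,z+.024]))
hsv=cv2.cvtColor(im,cv2.COLOR_RGB2HSV);m=((hsv[...,1]<75)&(hsv[...,2]>110)).astype(np.uint8)
n,l,s,ct=cv2.connectedComponentsWithStats(m)
for i in range(1,n):
    x,y,w,h,a=s[i]
    if 320<ct[i][0]<355 and 165<ct[i][1]<195:
        print(s[i],ct[i])
        cn=cv2.findContours((l==i).astype(np.uint8),cv2.RETR_EXTERNAL,cv2.CHAIN_APPROX_NONE)[0][0]
        p=cn[:,0]; p=p[p[:,0]>338]; w=world("scene",p,.1185+.002); 
        for q,r in zip(p,w): print(q,r,end="; ")
E
```

```text
0.1025 tip [348.6714 187.9687] root [339.8261 182.4571] ball [330.687  173.9599]
0.11 tip [349.165  185.3256] root [340.2662 179.852 ] ball [331.0754 171.3737]
0.0925 tip [348.0207 191.4538] root [339.2456 185.8929] ball [330.1746 177.3717]
[327 165   1   2   2] [327.  165.5]
[325 167  26  22 329] [335.5897 178.5562]
[339 184] [0.6427 0.2292]; [340 184] [0.6436 0.2315]; [341 184] [0.6445 0.2338]; [342 185] [0.6493 0.2334]; [342 186] [0.6532 0.2307]; [343 187] [0.658  0.2303]; [344 187] [0.6589 0.2325]; [345 187] [0.6598 0.2348]; [346 188] [0.6645 0.2344]; [347 188] [0.6654 0.2366]; [348 187] [0.6625 0.2416]; [349 187] [0.6634 0.2438]; [350 186] [0.6604 0.2488]; [350 185] [0.6566 0.2516]; [349 184] [0.6518 0.2521]; [348 184] [0.6508 0.2498]; [347 183] [0.646  0.2503]; [346 183] [0.6451 0.248 ]; [345 183] [0.6442 0.2457]; [344 182] [0.6393 0.2462]; [343 181] [0.6343 0.2467]; [343 180] [0.6303 0.2495]; [344 179] [0.6271 0.2547]; [345 179] [0.628 0.257]; [344 179] [0.6271 0.2547]; [343 178] [0.622  0.2552]; [344 177] [0.6187 0.2605]; [343 176] [0.6136 0.261 ]; [343 175] [0.6093 0.264 ]; [343 174] [0.605  0.2669]; [342 173] [0.5997 0.2675]; [341 173] [0.5988 0.2651]; [340 172] [0.5934 0.2657]; [339 171] [0.588  0.2663]; [324 187   1   1   1] [324. 187.]
```

The knob centre measures (0.656, 0.241), against the predicted (0.656, 0.2406). Height, position and direction all agree, so I'm handing in.

```bash
python3 -c "
from rig import arm
print(arm.current_t(),arm.current_width(),arm.current_grasp_force()); print(arm.sign_off())"
```

```text
46.2583 0.06377664090917894 29.999442783300765
the job is handed in; nothing more can be done
None
```

I handed the job in at about 46 s, still holding the heavier dish (about 3.1 N against 2.0 N) level about 10 cm over the middle of the pad, handle free and towards the customer; the lighter dish is back within about 3 mm of its spot.

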